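Plug in the sensor module, run the carriage home and bring the hold-down clamp down

ROBOT

A 6-joint arm with a two-finger parallel gripper is mounted at the origin on the work surface. World frame = base frame: x ahead of the robot, y to its left, z up, the work surface at z = 0. Lengths are in mm, angles in degrees, forces in N, time in s.
With the tool pointing down it reaches from about 350 to 950 mm from the base axis. Payload 17.4 kg.
Tool frame: the origin (TCP) lies midway between the tips of the shut fingers; the grasp point (between the pads) lies 19 mm behind it; z points along the fingers, x is the direction in which the jaws open and shut, and the axes are right-handed (so a half turn about z gives the same grasp; the last joint's range is limited). The gripper opens to 93 mm and grips with 3 to 60 N. Pads are 15 mm wide; open, the fingers measure 128 mm over their backs; the gripper's body (75 mm by 188 mm) begins 65 mm behind the grasp point.
Start: joints at [72.949, 6.646, 82.598, -0, 90.757, -2.166], TCP at [173.407, 652.351, 187.946] pointing down, gripper open.
Joint ranges: [-162.19, 162.19], [-47.58, 125.68], [4.15, 143.07], [-65.23, 245.23], [0.69, 171.88], [-170.13, 170.13]. Speed limits (degrees/s): [108.29, 108.29, 127.2, 180, 180, 180].

INTERFACE

Orientations are given as a 3x3 rotation matrix whose columns are the frame's x, y, z axes.
In Python, from cell import env gives the robot as it stands. The module is installed in compiled form; this text tells all that it offers.
- The arm moves only by the tool jog_arm, never from a script. Its argument "targets" is one flat list of numbers, 6 for each row, row after row: the shift along the tool's x, y, z in m, then the turn, a rotation vector about the tool's x, y, z in degrees. A call has 1 to 5 rows; each row shifts and turns the pose as measured when the row begins, along the tool's axes as they then stand; what a row does not reach is not made up. A row lasts 1/10 s, in which the tool goes at most 50 mm and 8.59 degrees, less where a joint would pass 70% of its speed; a pose out of reach is approached as far as the arm can. A call is refused whole if a number of a shift passes 0.05 or a number of a turn 8.59, either way. A call with a gripper value outside its range is refused whole. "fingers" is the finger opening in m, from 0 to 0.093, set as the call begins (left out, the last holds). The fingers move at their own pace and stop on an object; the grip force is fixed at half the most. Time passes only in rows, so rows that do not move let the fingers close. It gives the time, the measured TCP pose, the force and the opening at its end, in the units of the state.
- env.state(): the state, without advancing time (a new reading comes with each control period).
- env.grab_frame(name): name is "scene" or "side" or "wrist"; returns a dict with "img" (400x640x3 uint8, blue, green, red), "fovy" (degrees; the focal length in pixels is half the picture's height over the tangent of half this angle, whatever the lens; pixels are square), "cx", "cy" (the principal point, pixels), "D" ([k1, k2, p1, p2, k3] as OpenCV has them; the pictures are not rectified), "rvec" (rotation vector, rad) and "tvec" (3), from world to camera coordinates, as OpenCV has them. Camera axes: x right, y down, z forward; pixel columns grow to the right and rows downward; lengths in mm; the calibration is good to about 2 mm. A picture is of the moment at which its call begins. There is no depth.
- env.hand_in(): hands the job in, once; it reports no verdict.
The state is a dict: "time": time; "q": joint angles; "qvel": joint speeds; "joint_torque": joint torques, N m; "tcp_pos": TCP position; "orientation": TCP orientation; "contact_force": force on the tool from outside, world axes, zero at the start; "torque": the same for the moment, N m; "grip_width": finger opening in mm.
Only numpy, scipy, OpenCV 4.12 (cv2) and the standard library are available. Lean on these libraries where they do the work, as an engineer would, in place of code of your own. Each camera call takes 0.05 s, during which the arm holds its last target. There are 200 camera calls.

TASK

Close up the test fixture for a run. Take the sensor module out of its storage block and plug it fully into the socket of the fixture's carriage while the carriage is still out and the clamp up; then push the carriage fully home against its stop, and last swing the clamp arm all the way down onto the module. Leave the weights, the screwdriver and the cup where they are.

Things in the scene. Friction and masses are not known exactly. Their poses are not given: they have to be found in the camera images.
- module: Loose sensor module, about 0.15 kg: aluminium block 40 (x) x 30 (y) x 40 mm high with two thin dark bands, on a black plug foot 24 (x) x 16 (y) x 18 mm long (lowest 4 mm slimmer by 3 mm). Origin: centre of the foot's underside, z up; the block spans z 18 to 58 mm. Starts in the storage block, foot in the pocket. Fits the socket either way round (half turn about z).
- holder: Storage block, black, fixed to the bench, 80 (x) x 64 (y) x 26 mm high, with one rectangular pocket in its top for the module's foot. Origin: centre of its underside. It lies to the left or to the right of the fixture.
- fixture: Fixture, fixed: grey base plate 20 mm thick (x -160 to +80, y -80 to +80 mm in its frame), two rails along x, dark end stop behind the carriage (x 45 to 67, up to z 55 mm), clevis post for the clamp at y 55 to 77 mm (x +-18, up to z 122 mm). Origin: on the bench, below the socket's place when the carriage is home. The carriage comes out to its -x.
- carriage (a joint): Travel of the carriage along the fixture's x in m: 0 = fully home against the end stop, grows as it is drawn out to the fixture's -x (at most 0.10). Aluminium block 90 (x) x 80 (y) mm, top 60 mm above the bench, spanning x from -47 to +43 mm about the socket; slides with about 2 N.
- socket (a point): Middle of the socket's mouth in the carriage's top face (60 mm above the bench), moving with the carriage; axes as the fixture. The socket is rectangular, 26 (x) x 18 (y) mm, 21 mm deep, 3 mm lead-in, thin black border; plugged fully in, the module's block rests on the carriage's top and its foot's underside is 18 mm below this point.
- push_plate (a point): Point on the front (-x) face of the carriage's upright dark push plate, 71 mm above the bench, 55 mm before the socket; moves with the carriage. Plate 60 mm wide (y), 8 mm thick, from 21 to 85 mm above the bench.
- clamp (a joint): Angle of the clamp arm in rad: 0 = fully down, lying level across the carriage with its rubber pad on the module's top; grows as it is raised (pi/2 = upright, at most 1.9). Stays where it is left (stiff hinge, about 0.12 N m).
- clamp_hinge (a point): Hinge axis of the clamp arm: fixed, 66 mm to the fixture's +y and 112 mm above the bench; the axis runs along the fixture's x. Axes as the fixture.
- clamp_grip (a point): Middle of the round black grip at the clamp arm's free end, 125 mm from the hinge. The grip is 18 mm thick and spans 103 to 148 mm from the hinge; the rest of the arm is a flat steel bar 16 wide, 10 mm thick. When down the arm points to the fixture's -y, 112 mm above the bench; the pad is 66 mm from the hinge.
- weights: Bystander: stepped steel calibration weight, 64 mm wide, 58 mm high. Origin: centre of its underside.
- screwdriver: Bystander: screwdriver, 200 mm long, lying along its x.
- cup: Bystander: open dark steel cup, 70 mm wide, 60 mm high. Origin: centre of its underside.
Things that resemble listed ones, but are neither listed nor needed, are in the scene too. Of the things like the module, leave any that is red; of the rest the smaller one is meant.

How it is judged:
By the outcome, as a careful person would: the job done as asked, in the order asked, and still so for the second after the job is handed in, with the robot touching nothing.
It also fails if it takes over 72 s, if anything falls off the work surface, if the arm or the gripper's body presses on something with over 40 N, if the wrist force passes 120 N, or if a joint passes its speed limit or range.

## Working session

There is one attempt and no reset: what is moved stays moved. The work goes in short steps, Python scripts to look and compute and a tool call to move; the robot and the scene stay as the last step left them, time stands still between calls to the robot, and variables do not carry over. Pictures are saved under pics/ and viewed, about 8 in all and at most 12, crops included, and the job is handed in when it is done.

Besides the shell and the picture viewer there is one more tool, called by a JSON object that holds its "api" and its "payload". jog_arm: Moves the arm, as the interface text tells. Its arguments: {"type":"object","properties":{"targets":{"type":"array"},"fingers":{"type":"number"}},"required":["targets"]}

```bash
mkdir -p pics; cat > h.py <<'E'
import numpy as np, cv2
from cell import env
def cam(n):
    f=env.grab_frame(n); h,w=f["img"].shape[:2]
    F=h/2/np.tan(np.radians(f["fovy"])/2)
    f["K"]=np.array([[F,0,f["cx"]],[0,F,f["cy"]],[0,0,1.]]); f["D"]=np.array(f["D"],float)
    f["R"]=cv2.Rodrigues(np.array(f["rvec"],float))[0]; f["t"]=np.array(f["tvec"],float).ravel(); return f
def ray(f,uv):
    p=cv2.undistortPoints(np.array(uv,float).reshape(-1,1,2),f["K"],f["D"]).reshape(-1,2)
    d=np.c_[p,np.ones(len(p))]@f["R"]; return -f["R"].T@f["t"], d
def onz(f,uv,z):
    c,d=ray(f,uv); return c+d*((z-c[2])/d[:,2])[:,None]
def proj(f,P):
    return cv2.projectPoints(np.array(P,float).reshape(-1,3),np.array(f["rvec"],float),f["t"],f["K"],f["D"])[0].reshape(-1,2)
def tri(f,u,g,v):
    c1,d1=ray(f,u);c2,d2=ray(g,v);d1=d1[0];d2=d2[0]
    s=np.linalg.lstsq(np.c_[d1,-d2],c2-c1,rcond=None)[0]
    a=c1+s[0]*d1;b=c2+s[1]*d2; return (a+b)/2,np.linalg.norm(a-b)
def save(f,n): cv2.imwrite("pics/"+n+".png",f["img"])
E
python3 - <<'E'
from h import *
a=cam("scene");b=cam("side");c=cam("wrist")
for n,f in zip(("scene","side","wrist"),(a,b,c)):
    save(f,n+"0"); print(n,f["fovy"],(-f["R"].T@f["t"]).round(),f["R"][2].round(2))
cv2.imwrite("pics/both0.png",cv2.resize(np.vstack([a["img"],b["img"]]),(640,800))[:,:])
print(env.state())
E
```

```text
scene 55.35867263653381 [967. 603. 614.] [-0.46 -0.69 -0.56]
side 55.07807943848047 [  84. -646.  887.] [ 0.43  0.55 -0.71]
wrist 62.78046665756524 [100. 672. 383.] [ 0.26 -0.07 -0.96]
{'time': 0.15, 'q': array([ 7.29506113e+01,  6.66893400e+00,  8.26239083e+01, -1.41871142e-03,
        9.07547040e+01, -2.16526525e+00]), 'qvel': array([ 0.02035965, -0.11939601, -0.18434172,  0.03342299,  0.01223482,
        0.11104535]), 'joint_torque': array([ 2.30689811e-04, -7.21763563e+01, -6.22945690e+01,  7.79715157e-02,
        2.25489069e-02, -6.73802970e-05]), 'tcp_pos': array([173.35020056, 652.20423718, 187.39456598]), 'orientation': array([[ 2.56865216e-01,  9.66447211e-01, -2.19634748e-04],
       [ 9.66446880e-01, -2.56865310e-01, -8.00629681e-04],
       [-8.30182870e-04, -6.61140113e-06, -9.99999655e-01]]), 'contact_force': array([ 0.01474277,  0.07134191, -0.2059076 ]), 'torque': array([-0.02595277, -0.07159259,  0.00456559]), 'grip_width': 93.27483063463173}
```

View pics/scene0.png

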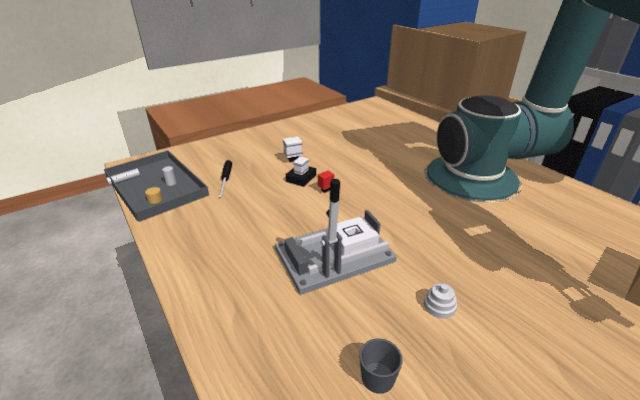

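View pics/side0.png

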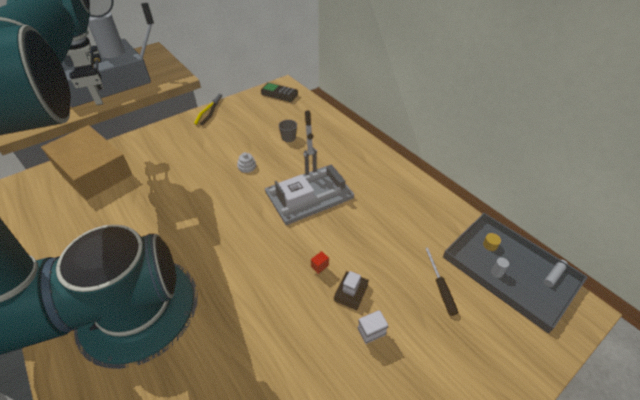

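Candidates: scene red (326,181), white/dark one in the black holder (301,167), and a larger one (292,148). In the side view these are (320,262), (350,287) and (373,326). The smaller non-red one, seated in the black block, fits the description. I'll confirm it in a crop and measure.

```bash
python3 - <<'E'
from h import *
a=cam("scene");b=cam("side")
A=cv2.resize(a["img"][130:290,270:405],None,fx=3,fy=3,interpolation=cv2.INTER_CUBIC)
B=cv2.resize(b["img"][105:345,262:392],None,fx=2,fy=2,interpolation=cv2.INTER_CUBIC)
A=cv2.resize(A,(405,480))
o=np.zeros((480,405+260,3),np.uint8);o[:,:405]=A;o[:,405:]=B
cv2.imwrite("pics/crop1.png",o)
print("module top",tri(a,(301,161),b,(352,277)))
print("big",tri(a,(292,140),b,(373,318)))
print("clamp tip",tri(a,(335,180),b,(307,113)))
print("carr scene",onz(a,(353,231),60),"side",onz(b,(295,187),60))
E
```

```text
module top (array([ 453.39983829, -284.46535325,   63.1939492 ]), np.float64(1.7889246679334785))
big (array([ 416.26790266, -400.0588741 ,   77.8825788 ]), np.float64(0.4089766511810088))
clamp tip (array([618.32486588, 123.02076808, 255.63776592]), np.float64(1.500704011634332))
carr scene [[526.52583414  69.26829922  60.        ]] side [[522.36745431  62.5404848   60.        ]]
```

View pics/crop1.png

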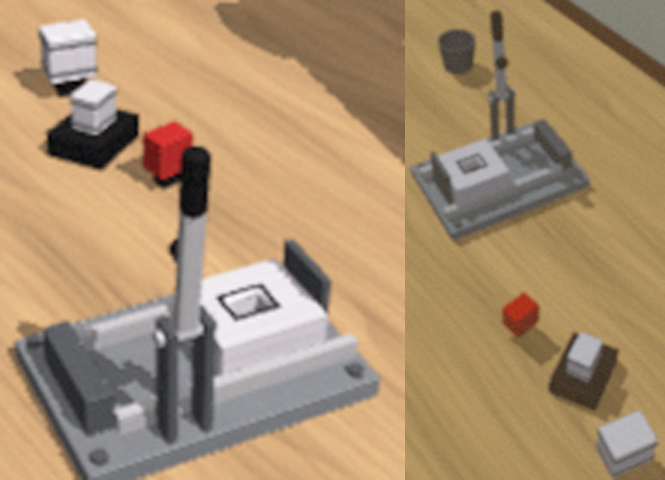

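Confirmed: the small module sits in the black holder. Next I work out the fixture's yaw and the first move.

```bash
cat >> h.py <<'E'
from scipy.spatial.transform import Rotation as Ro
def down(yaw): # tool x (jaw) at yaw deg, pointing down
    y=np.radians(yaw);x=np.array([np.cos(y),np.sin(y),0]);z=np.array([0,0,-1.]);return np.c_[x,np.cross(z,x),z]
def plan(p,yaw):
    s=env.state();R=np.array(s["orientation"]);best=None
    for k in (0,180):
        T=down(yaw+k);r=Ro.from_matrix(R.T@T).as_rotvec(degrees=True)
        if best is None or np.linalg.norm(r)<np.linalg.norm(best[1]): best=(T,r)
    print("tool shift mm",(R.T@(np.array(p)-s["tcp_pos"])).round(1),"rotvec",best[1].round(2),"q",np.round(s["q"],0),"tcp",s["tcp_pos"].round(1),"t",s["time"])
E
python3 - <<'E'
from h import *
a=cam("scene");b=cam("side")
P=onz(b,[(265.5,190),(291,223.5),(357,197.5)],20);print(P.round(),np.linalg.norm(P[1]-P[0]),np.linalg.norm(P[2]-P[1]))
Q=onz(a,[(276.7,247),(396,257)],20);print(Q.round())
d=P[2]-P[1];print("fix yaw",np.degrees(np.arctan2(d[1],d[0])))
# holder top corners side (26)
hs=[(262+(x-405)/2,105+y/2) for x,y in ((572,333),(617,347),(597,400),(551,385))]
H=onz(b,hs,26);print(H.round());d=H[2]-H[1];print(np.degrees(np.arctan2(d[1],d[0])),np.linalg.norm(d))
c=cam("wrist");R=np.array(env.state()["orientation"]);C=-c["R"].T@c["t"]
print("cam in tool",(R.T@(C-env.state()["tcp_pos"])).round(), "axis",(R.T@c["R"][2]).round(2))
plan((453,-284,200),0)
E
```

```text
[[461. 142.  20.]
 [449. -21.  20.]
 [671. -58.  20.]] 163.5960236599149 225.64526301735694
[[680. -22.  20.]
 [471. 160.  20.]]
fix yaw -9.61214917842707
[[ 468. -246.   26.]
 [ 501. -297.   26.]
 [ 432. -337.   26.]
 [ 400. -287.   26.]]
-149.7991770663683 80.05615538036848
cam in tool [  -0.  -76. -195.] axis [-0.    0.27  0.96]
tool shift mm [-833.1  510.7  -12. ] rotvec [1.000e-02 1.000e-02 7.512e+01] q [73.  7. 83. -0. 91. -2.] tcp [173.4 652.3 187.9] t 0.4
```

{"api": "jog_arm", "payload": {"targets": [-0.041, 0.025, 0, 0, 0, 8, -0.037, 0.031, 0, 0, 0, 8, -0.032, 0.035, 0, 0, 0, 8, -0.027, 0.04, 0, 0, 0, 8, -0.021, 0.043, 0, 0, 0, 8], "fingers": 0.093}}

```text
time: 0.9
tcp_pos: [241.3, 418.4, 184.4]
orientation: [[0.828, 0.56, -0.002], [0.56, -0.828, -0.004], [-0.004, 0.002, -1.0]]
contact_force: [0.4, 0.8, -0.3]
grip_width: 92.9
```

{"api": "jog_arm", "payload": {"targets": [-0.01, 0.047, -0.002, 0, 0, 8, -0.003, 0.048, -0.002, 0, 0, 8, 0.003, 0.048, -0.002, 0, 0, 8, 0.01, 0.047, -0.002, 0, 0, 8, 0.016, 0.045, -0.002, 0, 0, 8]}}

```text
time: 1.4
tcp_pos: [328.8, 185.9, 195.9]
orientation: [[0.992, -0.129, 0.002], [-0.129, -0.992, -0.002], [0.002, 0.002, -1.0]]
contact_force: [1.0, 0.7, 0.4]
grip_width: 92.8
```

{"api": "jog_arm", "payload": {"targets": [0.019, 0.044, 0, 0, 0, 8, 0.025, 0.041, 0, 0, 0, 8, 0.03, 0.037, 0, 0, 0, 8, 0.035, 0.032, 0, 0, 0, 8, 0.039, 0.027, 0, 0, 0, 8]}}

```text
time: 1.9
tcp_pos: [391.9, -51.9, 198.8]
orientation: [[0.659, -0.752, 0.009], [-0.752, -0.659, -0.002], [0.007, -0.006, -1.0]]
contact_force: [0.6, 0.8, -0.1]
grip_width: 93.2
```

{"api": "jog_arm", "payload": {"targets": [0.043, 0.021, 0, 0, 0, 8, 0.046, 0.015, 0, 0, 0, 3, 0.046, 0.013, 0, 0, 0, 0, 0.046, 0.013, 0, 0, 0, 0, 0.044, 0.013, 0, 0, 0, 0]}}

```text
time: 2.4
tcp_pos: [449.0, -293.6, 201.2]
orientation: [[0.488, -0.873, 0.013], [-0.873, -0.488, -0.003], [0.009, -0.01, -1.0]]
contact_force: [0.3, 1.1, 1.1]
grip_width: 92.9
```

```bash
python3 - <<'E'
from h import *
c=cam("wrist");save(c,"wrist1")
plan((453,-284,200),-60)
E
```

```text
tool shift mm [-10.9 -10.    0. ] rotvec [-0.47 -0.54 -0.88] q [-36. -11.  99.   0.  92.  24.] tcp [ 449.6 -298.4  200.1] t 2.45
```

View pics/wrist1.png

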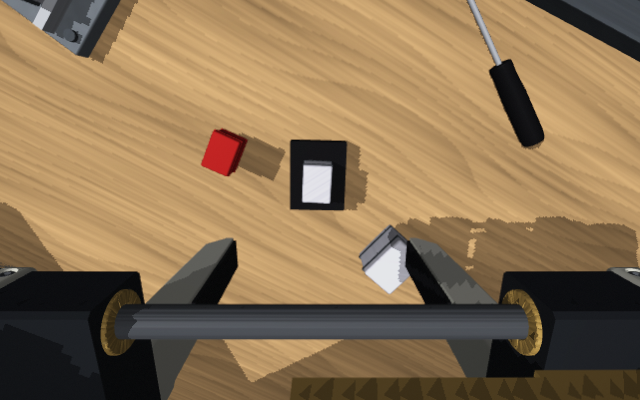

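The wrist view shows the module's white top at (317,184) in the black holder, the red decoy at (223,152) and the larger decoy at (390,262). I'll measure the module's top at z=66.

```bash
python3 - <<'E'
from h import *
c=cam("wrist")
g=c["img"][140:212,285:350]
def rect(mask,z,off):
    cs=max(cv2.findContours(mask,0,1)[0],key=cv2.contourArea)
    p=cv2.boxPoints(cv2.minAreaRect(cs))+off; P=onz(c,p,z)
    e1=P[1]-P[0];e2=P[2]-P[1]
    print("px",p.mean(0),"ctr",P.mean(0).round(1),"sides",*(np.round((np.linalg.norm(e[:2]),np.degrees(np.arctan2(e[1],e[0]))%180),1) for e in (e1,e2)));return P.mean(0)
off=np.array([285,140])
gray=g.max(2)
m=rect((gray>170).astype(np.uint8)*255 & (np.abs(g[:,:,0].astype(int)-g[:,:,2])<35).astype(np.uint8)*255,66,off)
hm=((c["img"].max(2)<60)*255).astype(np.uint8);hm[:125]=0;hm[215:]=0;hm[:,:280]=0;hm[:,352:]=0
rect(hm,26,np.zeros(2))
plan((m[0],m[1],200),-60)
E
```

```text
px [312.08271742 181.84933424] ctr [ 450.  -289.1   66. ] sides [38.4 25.9] [ 27.8 116.8]
px [313.31958008 172.93908691] ctr [ 451.4 -289.2   26. ] sides [80.1 26.1] [ 62.3 117.7]
tool shift mm [-4.9 -3.8 -0. ] rotvec [-0.48 -0.44 -0.94] q [-36. -11.  99.   0.  92.  25.] tcp [ 449.  -295.3  200. ] t 2.5
```

{"api": "jog_arm", "payload": {"targets": [-0.0046, -0.0043, 0, -0.48, -0.44, 3.1, 0, 0, 0.04, 0, 0, 0, 0, 0, 0.04, 0, 0, 0, 0, 0, 0.03, 0, 0, 0, 0, 0, 0, 0, 0, 0], "fingers": 0.07}}

```text
time: 3.0
tcp_pos: [450.6, -288.8, 87.7]
orientation: [[0.433, -0.901, 0.001], [-0.901, -0.433, -0.0], [0.001, -0.001, -1.0]]
contact_force: [-0.6, 1.0, 0.4]
grip_width: 69.9
```

```bash
python3 - <<'E'
from h import *
plan((450.5,-289.2,33),-64)
E
```

```text
tool shift mm [ 0.3  0.3 54.7] rotvec [-0.07 -0.04 -0.31] q [-35.  -8. 107.   0.  81.  29.] tcp [ 450.6 -288.8   87.7] t 3.0
```

{"api": "jog_arm", "payload": {"targets": [0, 0, 0.03, 0, 0, -0.3, 0, 0, 0.02, 0, 0, 0, 0, 0, 0.004, 0, 0, 0, 0, 0, 0, 0, 0, 0]}}

```text
time: 3.4
tcp_pos: [452.8, -288.8, 38.9]
orientation: [[0.439, -0.898, 0.006], [-0.898, -0.439, -0.003], [0.005, -0.004, -1.0]]
contact_force: [-0.0, -0.3, 0.1]
grip_width: 70.0
```

{"api": "jog_arm", "payload": {"targets": [0, 0, 0, 0, 0, 0, 0, 0, 0, 0, 0, 0, 0, 0, 0, 0, 0, 0, 0, 0, 0, 0, 0, 0, 0, 0, 0, 0, 0, 0], "fingers": 0}}

```text
time: 3.9
tcp_pos: [454.8, -289.9, 44.6]
orientation: [[0.44, -0.898, 0.011], [-0.898, -0.44, -0.007], [0.011, -0.007, -1.0]]
contact_force: [-0.0, -0.5, -0.0]
grip_width: 34.4
```

{"api": "jog_arm", "payload": {"targets": [0, 0, 0, 0, 0, 0, -0.002, 0.003, 0.005, -0.3, -0.6, 0, 0, 0.001, 0.006, 0, 0, 0, 0, 0, 0.003, 0, 0, 0], "fingers": 0.06}}

```text
time: 4.3
tcp_pos: [450.0, -290.0, 29.7]
orientation: [[0.44, -0.898, 0.001], [-0.898, -0.44, 0.001], [-0.0, -0.001, -1.0]]
contact_force: [-0.1, 0.4, 0.3]
grip_width: 58.8
```

```bash
python3 - <<'E'
from h import *
plan((450.5,-289.2,33),-64); print(env.state()["grip_width"],env.state()["qvel"].round(1))
E
```

```text
tool shift mm [-0.5 -0.8 -3.3] rotvec [-0.09  0.01  0.08] q [-36.  -6. 110.   0.  76.  28.] tcp [ 450.  -290.    29.7] t 4.3
58.809202764660554 [-0.   1.8  1.4  0.  -2.9  0. ]
```

{"api": "jog_arm", "payload": {"targets": [0, -0.001, -0.003, 0, 0, 0, 0, 0, 0, 0, 0, 0, 0, 0, 0, 0, 0, 0, 0, 0, 0, 0, 0, 0], "fingers": 0}}

```text
time: 4.7
tcp_pos: [450.7, -289.3, 32.1]
orientation: [[0.439, -0.898, 0.0], [-0.898, -0.439, 0.002], [-0.001, -0.001, -1.0]]
contact_force: [-0.8, 1.0, -0.6]
grip_width: 32.9
```

{"api": "jog_arm", "payload": {"targets": [0, 0, 0, 0, 0, 0, 0, 0, 0, 0, 0, 0, 0, 0, 0, 0, 0, 0], "fingers": 0}}

```text
time: 5.0
tcp_pos: [450.6, -289.3, 32.2]
orientation: [[0.439, -0.898, 0.0], [-0.898, -0.439, 0.002], [-0.001, -0.001, -1.0]]
contact_force: [0.1, -0.1, -1.2]
grip_width: 29.5
```

{"api": "jog_arm", "payload": {"targets": [0, 0, -0.015, 0, 0, 0, 0, 0, -0.03, 0, 0, 0, 0, 0, -0.04, 0, 0, 0, 0, 0, -0.04, 0, 0, 0, 0, 0, -0.02, 0, 0, 0]}}

```text
time: 5.5
tcp_pos: [448.9, -288.4, 183.0]
orientation: [[0.439, -0.898, -0.004], [-0.898, -0.439, 0.004], [-0.006, 0.002, -1.0]]
contact_force: [-0.2, -0.2, -1.4]
grip_width: 29.3
```

```bash
python3 - <<'E'
from h import *
s=env.state();print(s["grip_width"],s["contact_force"])
b=cam("side");a=cam("scene")
# carriage socket black border / white top, both views
for n,f,(x0,y0,x1,y1) in (("side",b,(268,165,325,215)),("scene",a,(330,210,390,265))):
    g=f["img"][y0:y1,x0:x1].max(2); print(n,np.percentile(g,[5,50,95]))
    cv2.imwrite(f"pics/c_{n}.png",cv2.resize(f["img"][y0:y1,x0:x1],(400,400),interpolation=cv2.INTER_CUBIC))
o=np.hstack([cv2.imread("pics/c_side.png"),cv2.imread("pics/c_scene.png")]);cv2.imwrite("pics/sock.png",o)
plan((520,66,180),-97)
E
```

```text
29.29027116103899 [-0.23740426 -0.22793199 -1.3923183 ]
side [ 73. 113. 210.]
scene [ 63.95 202.   241.  ]
tool shift mm [-287.6 -219.3    3.9] rotvec [ 0.1   0.21 33.07] q [-36. -11. 100.   0.  91.  28.] tcp [ 449.4 -288.7  182.9] t 5.6
```

View pics/sock.png

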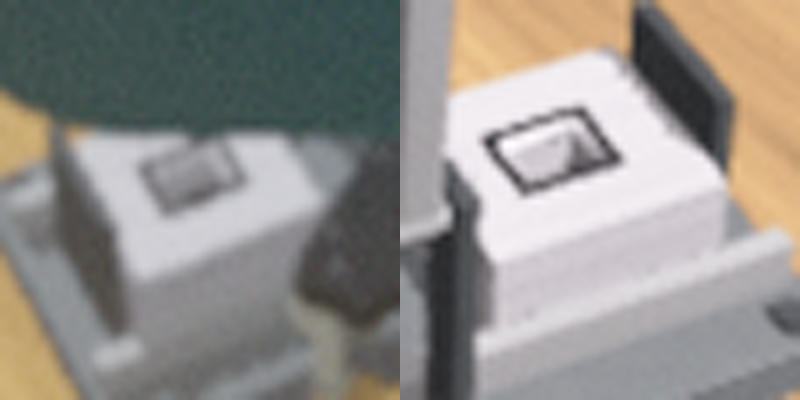

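{"api": "jog_arm", "payload": {"targets": [-0.0386, -0.0232, 0, 0, 0, 6.6, -0.041, -0.0186, 0, 0, 0, 6.6, -0.0428, -0.0138, 0, 0, 0, 6.6, -0.0441, -0.0087, 0, 0, 0, 6.6, -0.0449, -0.0036, 0, 0, 0, 6.6]}}

```text
time: 6.1
tcp_pos: [468.1, -61.5, 181.5]
orientation: [[-0.147, -0.989, -0.005], [-0.989, 0.147, 0.004], [-0.003, 0.006, -1.0]]
contact_force: [1.1, -0.2, -1.2]
grip_width: 29.0
```

{"api": "jog_arm", "payload": {"targets": [-0.045, 0.0016, 0, 0, 0, 0, -0.045, 0.0016, 0, 0, 0, 0, -0.038, 0.002, 0, 0, 0, 0, 0, 0, 0, 0, 0, 0]}}

```text
time: 6.5
tcp_pos: [479.8, 75.4, 179.8]
orientation: [[-0.148, -0.989, -0.008], [-0.989, 0.148, 0.005], [-0.003, 0.009, -1.0]]
contact_force: [-0.3, -0.8, -0.9]
grip_width: 29.2
```

```bash
python3 - <<'E'
from h import *
plan((520,66,180),-97)
c=cam("wrist");save(c,"wrist2")
E
```

```text
tool shift mm [  3.4 -41.1  -0.6] rotvec [ 0.5  0.2 -1.5] q [  6. -17. 105.   0.  92. 104.] tcp [479.8  75.4 179.8] t 6.5
```

View pics/wrist2.png

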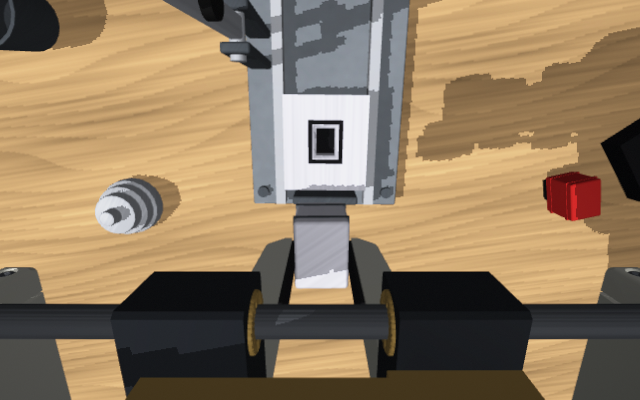

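```bash
python3 - <<'E'
from h import *
c=cam("wrist");g=c["img"];s=env.state();R=np.array(s["orientation"])
def rect(mask,z,n,win):
    x0,y0,x1,y1=win; m=np.zeros(mask.shape,np.uint8);m[y0:y1,x0:x1]=mask[y0:y1,x0:x1]*255
    cs=max(cv2.findContours(m,0,1)[0],key=cv2.contourArea)
    p=cv2.boxPoints(cv2.minAreaRect(cs));P=onz(c,p,z);C=P.mean(0)
    e=[P[1]-P[0],P[2]-P[1]]
    print(n,p.round(1).tolist(),"ctr",C.round(1),"sides",[(round(float(np.linalg.norm(v)),1),round(float(np.degrees(np.arctan2(v[1],v[0]))%180),1)) for v in e],"tool rel",(R.T@(C-s["tcp_pos"])).round(1));return C
mx=g.max(2)
S=rect(mx<90,60,"socket",(300,110,352,172))
rect((mx>215)&(g[:,:,0]>200),60,"carr top",(275,85,380,192))
print(g[235:280:10,322].tolist(),g[205:222:2,322].tolist(),g[250,288:358:3].max(1).tolist())
plan((S[0],S[1],100),-97)
E
```

```text
socket [[307.0, 163.0], [307.0, 121.0], [340.0, 121.0], [340.0, 163.0]] ctr [523.6  64.7  60. ] sides [(39.4, 170.7), (30.8, 81.4)] tool rel [  1.4 -45.4 119.4]
carr top [[275.0, 85.0], [367.0, 85.0], [367.0, 191.0], [275.0, 191.0]] ctr [525.8  66.8  60. ] sides [(83.3, 81.4), (99.0, 173.7)] tool rel [ -1.  -47.3 119.4]
[[178, 168, 169], [180, 171, 172], [181, 171, 171], [179, 169, 169], [242, 236, 237]] [[68, 63, 62], [91, 85, 85], [91, 85, 85], [92, 87, 86], [92, 86, 86], [67, 62, 62], [55, 50, 48], [91, 86, 86], [110, 104, 103]] [83, 12, 85, 168, 176, 174, 170, 173, 178, 179, 177, 177, 175, 179, 183, 180, 179, 173, 175, 182, 97, 12, 78, 84]
tool shift mm [  1.3 -45.1  79.4] rotvec [ 0.49  0.14 -1.6 ] q [  5. -17. 106.   0.  92. 104.] tcp [479.9  72.4 179.8] t 6.6
```

```bash
python3 - <<'E'
from h import *
c=cam("wrist");g=c["img"].max(2).astype(float);s=env.state();R=np.array(s["orientation"])
g=cv2.GaussianBlur(g,(3,3),0)
def lines(rng,cols,sign,vert=True):
    pts=[]
    for r in rng:
        v=g[r,cols[0]:cols[1]] if vert else g[cols[0]:cols[1],r]
        d=np.diff(v)*sign;k=int(d.argmax())
        o=0 if k in(0,len(d)-1) else .5*(d[k-1]-d[k+1])/(d[k-1]-2*d[k]+d[k+1]-1e-9)
        u=cols[0]+k+.5+o; pts.append((u,r) if vert else (r,u))
    P=onz(c,pts,60)[:,:2]; vx,vy,x,y=cv2.fitLine(P.astype(np.float32),cv2.DIST_HUBER,0,.01,.01).ravel()
    print(np.mean(pts,0).round(1),"yaw",round(float(np.degrees(np.arctan(vy/vx))),2),"pt",x.round(1),y.round(1));return np.array([x,y])
L=lines(range(126,158),(300,314),-1);Rr=lines(range(126,158),(337,350),1)
T=lines(range(312,338),(112,128),-1,False);B=lines(range(312,338),(157,172),1,False)
print((L+Rr)/2,(T+B)/2)
print("border",np.linalg.norm(L-Rr),np.linalg.norm(T-B))
lines(range(100,185),(276,290),1);lines(range(100,185),(360,374),-1)
C=np.array([*((L+Rr+T+B)/4),60]);print("socket",C,"tool rel",(R.T@(C-s["tcp_pos"])).round(1))
# held block top: columns/rows at z=tcp+34
c0=onz(c,[(294.5,250),(349.5,250),(322,216),(322,287)],s["tcp_pos"][2]+33.8);print(((c0-s["tcp_pos"])@R).round(1))
plan((C[0],C[1],100),-98.4)
E
```

```text
[304.6 141.5] yaw -8.9 pt 527.2 80.8
[338.7 141.5] yaw -8.71 pt 522.3 48.8
[324.5 120.4] yaw 81.38 pt 544.0 62.3
[324.5 163.5] yaw 80.95 pt 503.6 65.4
[524.7539   64.80516] [523.8034   63.84543]
border 32.381702 40.587776
[279.5 142. ] yaw -9.07 pt 529.9 104.5
[364. 142.] yaw -9.01 pt 521.8 24.6
socket [524.27868652  64.32529449  60.        ] tool rel [  0.7 -45.8 119.6]
[[-14.8  -3.2 -33.8]
 [ 14.6  -3.2 -33.9]
 [ -0.1 -22.3 -34. ]
 [ -0.   19.1 -33.6]]
tool shift mm [  0.6 -45.5  79.6] rotvec [ 0.47  0.14 -0.29] q [  5. -17. 106.   0.  92. 104.] tcp [480.   71.5 180. ] t 6.65
```

{"api": "jog_arm", "payload": {"targets": [0, -0.0438, 0, 0.45, 0.14, 0.26, 0, 0, 0, 0, 0, 0, 0, 0, 0.035, 0, 0, 0, 0, 0, 0.035, 0, 0, 0, 0, 0, 0, 0, 0, 0]}}

```text
time: 7.15
tcp_pos: [524.4, 57.6, 107.5]
orientation: [[-0.164, -0.986, -0.001], [-0.986, 0.164, -0.001], [0.001, 0.0, -1.0]]
contact_force: [0.5, -0.0, -1.7]
grip_width: 29.6
```

```bash
python3 - <<'E'
from h import *
plan((523.3,65.0,90),-98.95)
E
```

```text
tool shift mm [-7.1  2.3 17.5] rotvec [ 0.02 -0.07 -0.48] q [  4. -10. 106.  -0.  84. 103.] tcp [524.4  57.6 107.5] t 7.15
```

{"api": "jog_arm", "payload": {"targets": [-0.0071, 0.0023, 0, 0, 0, -0.48, 0, 0, 0.006, 0, 0, 0, 0, 0, 0, 0, 0, 0, 0, 0, 0, 0, 0, 0]}}

```text
time: 7.55
tcp_pos: [524.3, 63.9, 106.3]
orientation: [[-0.157, -0.988, 0.004], [-0.988, 0.157, -0.001], [0.0, -0.004, -1.0]]
contact_force: [0.7, 0.5, -1.1]
grip_width: 29.3
```

```bash
python3 - <<'E'
from h import *
plan((523.3,65.0,90),-98.95)
E
```

```text
tool shift mm [-0.9  1.2 16.3] rotvec [-0.23 -0.02 -0.1 ] q [  4. -10. 107.  -0.  83. 103.] tcp [524.3  63.9 106.3] t 7.55
```

{"api": "jog_arm", "payload": {"targets": [-0.0009, 0.0012, 0.006, -0.23, 0, -0.1, 0, 0, 0.006, 0, 0, 0, 0, 0, 0.004, 0, 0, 0, 0, 0, 0, 0, 0, 0]}}

```text
time: 7.95
tcp_pos: [523.7, 65.2, 90.3]
orientation: [[-0.155, -0.988, 0.002], [-0.988, 0.155, -0.0], [-0.0, -0.002, -1.0]]
contact_force: [-0.3, 0.5, -2.1]
grip_width: 29.2
```

```bash
python3 - <<'E'
from h import *
plan((523.3,65.0,66),-98.95)
c=cam("wrist");b=cam("side");a=cam("scene")
o=np.hstack([cv2.resize(c["img"][100:300,220:430],(400,400)),cv2.resize(a["img"][170:280,300:410],(400,400),interpolation=cv2.INTER_CUBIC)])
cv2.imwrite("pics/ins.png",o)
E
```

```text
tool shift mm [ 0.3  0.4 24.3] rotvec [-0.09  0.    0.03] q [  4. -10. 108.  -0.  82. 103.] tcp [523.7  65.2  90.3] t 7.95
```

View pics/ins.png

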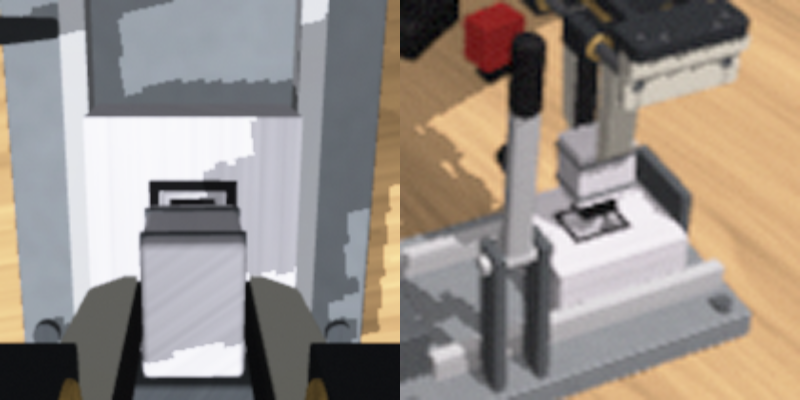

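The foot is just above the socket mouth and lined up in both views. Lowering it while watching the force.

{"api": "jog_arm", "payload": {"targets": [0.0003, 0.0004, 0.004, 0, 0, 0, 0, 0, 0.004, 0, 0, 0, 0, 0, 0.003, 0, 0, 0]}}

```text
time: 8.4
tcp_pos: [523.9, 64.9, 80.0]
orientation: [[-0.155, -0.988, 0.004], [-0.988, 0.155, -0.0], [-0.0, -0.004, -1.0]]
contact_force: [0.3, 0.0, -1.8]
grip_width: 29.2
```

{"api": "jog_arm", "payload": {"targets": [0, 0.0002, 0.004, -0.15, 0, 0, 0, 0, 0.004, 0, 0, 0, 0, 0, 0.003, 0, 0, 0]}}

```text
time: 8.7
tcp_pos: [523.7, 64.9, 67.8]
orientation: [[-0.155, -0.988, 0.001], [-0.988, 0.155, 0.0], [-0.0, -0.001, -1.0]]
contact_force: [0.6, 1.1, -0.8]
grip_width: 29.5
```

{"api": "jog_arm", "payload": {"targets": [0, 0, 0.002, 0, 0, 0, 0, 0, 0.002, 0, 0, 0, 0, 0, 0.001, 0, 0, 0]}}

```text
time: 9.0
tcp_pos: [525.8, 64.9, 66.0]
orientation: [[-0.155, -0.988, 0.006], [-0.988, 0.155, 0.0], [-0.001, -0.006, -1.0]]
contact_force: [-3.2, -3.5, 4.4]
grip_width: 29.1
```

{"api": "jog_arm", "payload": {"targets": [0, 0.001, 0.001, -0.3, 0, 0, 0, 0, 0.001, 0, 0, 0]}}

```text
time: 9.2
tcp_pos: [526.0, 64.8, 66.0]
orientation: [[-0.155, -0.988, 0.004], [-0.988, 0.155, 0.0], [-0.001, -0.004, -1.0]]
contact_force: [-2.4, -0.2, 7.5]
grip_width: 28.6
```

{"api": "jog_arm", "payload": {"targets": [0, 0, 0, 0, 0, 0, 0, 0, 0, 0, 0, 0, 0, 0, 0, 0, 0, 0], "fingers": 0.06}}

```text
time: 9.5
tcp_pos: [526.4, 64.8, 66.4]
orientation: [[-0.155, -0.988, 0.005], [-0.988, 0.155, 0.001], [-0.001, -0.005, -1.0]]
contact_force: [0.1, 0.5, -0.2]
grip_width: 48.5
```

{"api": "jog_arm", "payload": {"targets": [0, 0, 0, 0, 0, 0, 0, 0, -0.01, 0, 0, 0, 0, 0, -0.03, 0, 0, 0, 0, 0, -0.03, 0, 0, 0, 0, 0, -0.01, 0, 0, 0], "fingers": 0.06}}

```text
time: 10.0
tcp_pos: [524.8, 64.7, 148.6]
orientation: [[-0.155, -0.988, 0.001], [-0.988, 0.155, 0.0], [-0.001, -0.001, -1.0]]
contact_force: [0.6, -1.0, 0.2]
grip_width: 59.6
```

{"api": "jog_arm", "payload": {"targets": [0, 0.04, 0, 0, 0, 0, 0, 0.04, 0, 0, 0, 0, 0, 0.02, 0, 0, 0, 0, 0, 0, 0, 0, 0, 0], "fingers": 0}}

```text
time: 10.4
tcp_pos: [423.7, 80.6, 149.3]
orientation: [[-0.156, -0.988, 0.003], [-0.988, 0.156, 0.001], [-0.001, -0.003, -1.0]]
contact_force: [0.4, -0.5, -0.8]
grip_width: 32.7
```

```bash
python3 - <<'E'
from h import *
ex=np.array([.988,-.1556,0]);S=np.array([524.1,64.9,0])
p=S-95*ex;p[2]=68;plan(p,-98.95)
c=cam("wrist");a=cam("scene")
o=np.hstack([cv2.resize(c["img"][50:300,200:450],(400,400)),cv2.resize(a["img"][170:280,300:410],(400,400),interpolation=cv2.INTER_CUBIC)])
cv2.imwrite("pics/seat.png",o)
E
```

```text
tool shift mm [-0.  -6.4 81.3] rotvec [-0.15  0.06 -0.01] q [  7. -25. 114.   0.  91. 106.] tcp [423.7  80.6 149.3] t 10.4
```

View pics/seat.png

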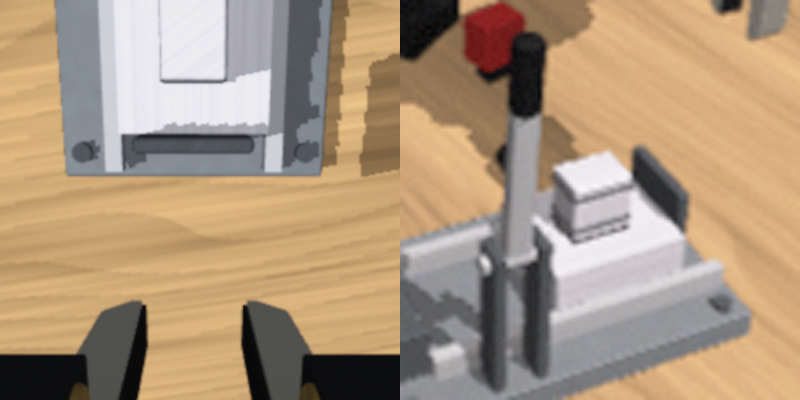

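The module sits flush on the carriage. I lower the shut fingers in front of the push plate and then push.

{"api": "jog_arm", "payload": {"targets": [0, 0, 0.035, -0.15, 0, 0, 0, 0, 0.035, 0, 0, 0, 0, 0, 0.008, 0, 0, 0, 0, 0, 0, 0, 0, 0], "fingers": 0}}

```text
time: 10.9
tcp_pos: [428.4, 79.9, 69.8]
orientation: [[-0.157, -0.988, 0.001], [-0.988, 0.157, 0.001], [-0.001, -0.001, -1.0]]
contact_force: [-0.8, -1.2, 0.2]
grip_width: 0.6
```

```bash
python3 - <<'E'
from h import *
ex=np.array([.988,-.1556,0]);S=np.array([524.1,64.9,0])
p=S-75*ex;p[2]=66;plan(p,-98.95);print(env.state()["grip_width"])
E
```

```text
tool shift mm [ -0.1 -21.8   3.8] rotvec [-0.04  0.05 -0.08] q [  7. -22. 119.   0.  82. 106.] tcp [428.4  79.9  69.8] t 10.9
0.6184763673745374
```

{"api": "jog_arm", "payload": {"targets": [0, -0.015, 0.001, 0, 0, 0, 0, -0.012, 0.001, 0, 0, 0, 0, -0.01, 0, 0, 0, 0, 0, -0.01, 0, 0, 0, 0]}}

```text
time: 11.3
tcp_pos: [479.2, 72.2, 72.1]
orientation: [[-0.157, -0.988, 0.004], [-0.988, 0.157, 0.001], [-0.002, -0.004, -1.0]]
contact_force: [-0.5, -0.3, 0.6]
grip_width: 0.4
```

{"api": "jog_arm", "payload": {"targets": [0, -0.01, 0.003, -0.2, 0, 0, 0, -0.01, 0.002, 0, 0, 0, 0, -0.01, 0, 0, 0, 0, 0, -0.008, 0, 0, 0, 0]}}

```text
time: 11.7
tcp_pos: [520.2, 65.7, 67.5]
orientation: [[-0.157, -0.988, -0.0], [-0.988, 0.157, 0.002], [-0.002, 0.001, -1.0]]
contact_force: [-3.0, 1.4, 1.9]
grip_width: 0.6
```

```bash
python3 - <<'E'
from h import *
a=cam("scene");b=cam("side")
o=np.hstack([cv2.resize(b["img"][100:220,250:370],(400,400),interpolation=cv2.INTER_CUBIC),cv2.resize(a["img"][170:290,280:400],(400,400),interpolation=cv2.INTER_CUBIC)])
cv2.imwrite("pics/push.png",o);print(env.state()["contact_force"])
E
```

```text
[0.24083028 0.07866508 0.26864478]
```

View pics/push.png

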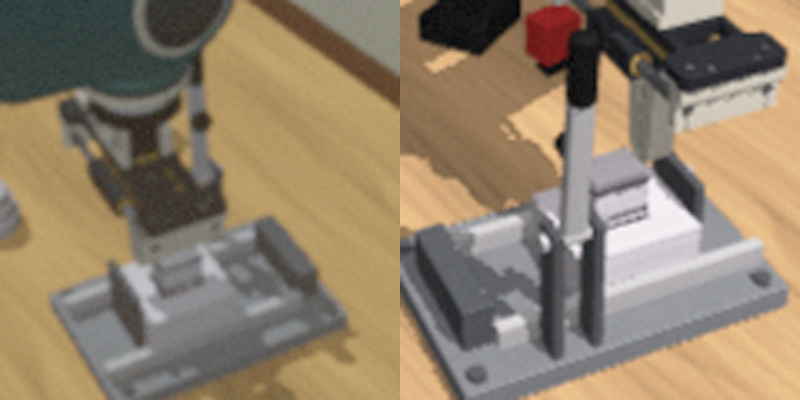

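{"api": "jog_arm", "payload": {"targets": [0, -0.006, 0.001, 0, 0, 0, 0, -0.006, 0.001, 0, 0, 0, 0, -0.005, 0, 0, 0, 0]}}

```text
time: 12.1
tcp_pos: [537.6, 63.0, 65.4]
orientation: [[-0.157, -0.988, -0.0], [-0.988, 0.157, 0.002], [-0.002, 0.001, -1.0]]
contact_force: [-2.6, 1.1, 2.0]
grip_width: 0.4
```

{"api": "jog_arm", "payload": {"targets": [0, -0.004, 0.001, 0, 0, 0, 0, -0.004, 0.001, 0, 0, 0]}}

```text
time: 12.3
tcp_pos: [546.2, 61.7, 63.4]
orientation: [[-0.157, -0.988, -0.0], [-0.988, 0.157, 0.002], [-0.002, 0.0, -1.0]]
contact_force: [-3.5, 0.9, 2.1]
grip_width: 0.4
```

{"api": "jog_arm", "payload": {"targets": [0, -0.003, 0, 0, 0, 0, 0, -0.003, 0, 0, 0, 0]}}

```text
time: 12.5
tcp_pos: [552.7, 60.6, 63.2]
orientation: [[-0.157, -0.988, -0.0], [-0.988, 0.157, 0.002], [-0.002, 0.001, -1.0]]
contact_force: [-2.8, 0.1, 2.1]
grip_width: 0.2
```

{"api": "jog_arm", "payload": {"targets": [0, -0.002, 0, 0, 0, 0, 0, -0.002, 0, 0, 0, 0]}}

```text
time: 12.7
tcp_pos: [557.0, 59.9, 63.3]
orientation: [[-0.157, -0.988, -0.0], [-0.988, 0.157, 0.002], [-0.002, 0.001, -1.0]]
contact_force: [-2.6, -0.0, 1.6]
grip_width: 0.7
```

{"api": "jog_arm", "payload": {"targets": [0, -0.002, 0, 0, 0, 0, 0, -0.002, 0, 0, 0, 0]}}

```text
time: 12.9
tcp_pos: [561.3, 59.3, 63.3]
orientation: [[-0.157, -0.988, -0.0], [-0.988, 0.157, 0.002], [-0.002, 0.001, -1.0]]
contact_force: [-2.1, -0.2, 1.1]
grip_width: 0.5
```

{"api": "jog_arm", "payload": {"targets": [0, -0.002, 0, 0, 0, 0, 0, -0.002, 0, 0, 0, 0]}}

```text
time: 13.1
tcp_pos: [565.5, 58.6, 63.3]
orientation: [[-0.157, -0.988, -0.0], [-0.988, 0.157, 0.002], [-0.002, 0.001, -1.0]]
contact_force: [-1.5, -0.1, 1.6]
grip_width: 0.3
```

```bash
python3 - <<'E'
from h import *
a=cam("scene");b=cam("side")
o=np.hstack([cv2.resize(b["img"][100:220,250:370],(400,400),interpolation=cv2.INTER_CUBIC),cv2.resize(a["img"][170:290,280:400],(400,400),interpolation=cv2.INTER_CUBIC)])
cv2.imwrite("pics/push2.png",o);print(env.state()["contact_force"])
E
```

```text
[0.13002946 0.46386852 0.18531044]
```

View pics/push2.png

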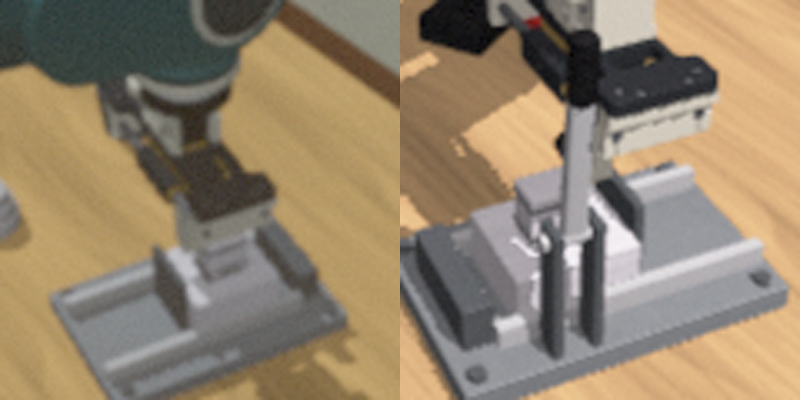

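```bash
python3 - <<'E'
from h import *
a=cam("scene");b=cam("side");ex=np.array([.988,-.1556,0]);ey=np.array([.1556,.988,0]);S=np.array([524.1,64.9,0])
fx=lambda P:np.c_[(P-S)@ex,(P-S)@ey].round(1).tolist()
sc=lambda x,y:(280+(x-400)*.3,170+y*.3); sd=lambda x,y:(250+x*.3,100+y*.3)
print("hinge scene z112",fx(onz(a,[sc(568,238)],112)))
print("stop top scene z55",fx(onz(a,[sc(418,235),sc(450,226),sc(508,292),sc(466,340)],55)))
print("carr rear corner scene z60",fx(onz(a,[sc(472,208),sc(525,262)],60)))
print("plate top z85 scene",fx(onz(a,[sc(607,178),sc(642,228)],85)),"side",fx(onz(b,[sd(155,247),sd(188,328)],85)))
print("stop side z55",fx(onz(b,[sd(255,228),sd(300,285)],55)),"base corner side z20",fx(onz(b,[sd(50,298),sd(345,320)],20)))
print("tcp",fx(np.array([env.state()["tcp_pos"]])))
E
```

```text
hinge scene z112 [[92.2, 70.5]]
stop top scene z55 [[153.2, -35.7], [130.0, -35.3], [120.5, 41.8], [161.0, 70.1]]
carr rear corner scene z60 [[111.2, -41.1], [101.0, 25.4]]
plate top z85 scene [[26.8, -3.0], [30.6, 53.4]] side [[17.1, 22.5], [-2.3, -83.3]]
stop side z55 [[126.8, 30.7], [125.6, -57.8]] base corner side z20 [[-74.3, 70.0], [158.2, -88.3]]
tcp [[41.9, 0.2]]
```

```bash
python3 - <<'E'
from h import *
c=cam("wrist");a=cam("scene");b=cam("side")
o=np.zeros((600,800,3),np.uint8)
o[:300,:400]=cv2.resize(c["img"][60:360,120:520],(400,300))
o[:,400:]=cv2.resize(a["img"][195:285,290:350],(400,600),interpolation=cv2.INTER_CUBIC)
o[300:,:400]=cv2.resize(b["img"][150:225,260:360],(400,300),interpolation=cv2.INTER_CUBIC)
for p,cc in (((S:=np.array([524.1,64.9,0]))+np.array([.988,-.1556,0])*45+np.array([0,0,85]),0),): print(proj(c,p),proj(a,p))
cv2.imwrite("pics/chk.png",o);print(proj(c,env.state()["tcp_pos"]))
E
```

```text
[[320.77165981 241.63296429]] [[335.47699279 226.2610947 ]]
[[320.53105995 233.19270484]]
```

View pics/chk.png

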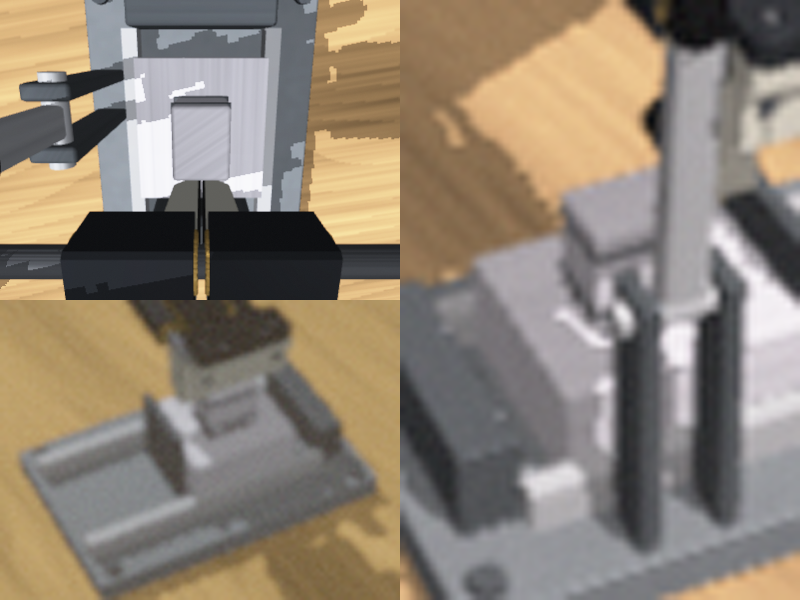

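The wrist view shows the shut fingers between the push plate and the module: the plate's rear edge is around crop row 205, and the fingertips are at row 180. So the push is acting on the module. I'll check the geometry before going on.

```bash
python3 - <<'E'
from h import *
a=cam("scene");c=cam("wrist");ex=np.array([.988,-.1556,0]);ey=np.array([.1556,.988,0]);S=np.array([524.1,64.9,0])
fx=lambda P:np.c_[(P-S)@ex,(P-S)@ey].round(1).tolist()
for x in(-60,-45,-4): print(x,proj(a,S+x*ex+[0,0,67]).round())
w=lambda x,y:(120+x,60+y)
print("plate visible z85",fx(onz(c,[w(155,205),w(252,205)],85)),"module top z100",fx(onz(c,[w(172,103),w(229,103),w(229,180),w(172,180)],100)))
print("carr rear z60",fx(onz(c,[w(136,58),w(268,58)],60)),"stop front z55",fx(onz(c,[w(140,25),w(275,25)],55)))
print("clevis z122",fx(onz(c,[w(120,75),w(125,115),w(30,155),w(22,90)],122)))
g=cv2.imread("pics/seat.png");print("seat dark strip rows",[int(r) for r in np.where(g[100:200,193].max(1)<90)[0]+100])
E
```

```text
-60 [[375. 221.]]
-45 [[370. 222.]]
-4 [[354. 227.]]
plate visible z85 [[30.3, 26.7], [30.1, -29.8]] module top z100 [[92.3, 13.9], [92.3, -13.9], [52.0, -14.7], [52.1, 15.0]]
carr rear z60 [[112.7, 37.9], [112.5, -39.6]] stop front z55 [[131.3, 35.5], [131.1, -43.7]]
clevis z122 [[107.4, 32.9], [90.7, 32.0], [73.0, 74.9], [101.4, 74.1]]
seat dark strip rows [134, 135, 136, 137, 138, 139, 140, 141, 151, 152]
```

The fingers did pass the plate and are pushing the block, which is still flush. Travel remaining is about 14 mm. Going on this way would run the gripper body into the clamp arm, so I back off, lift out and re-engage in front of the plate, lower down.

{"api": "jog_arm", "payload": {"targets": [0, 0.003, 0, 0, 0, 0, 0, 0, -0.015, 0, 0, 0, 0, 0, -0.02, 0, 0, 0, 0, 0, -0.015, 0, 0, 0, 0, 0, 0, 0, 0, 0]}}

```text
time: 14.05
tcp_pos: [562.0, 59.1, 117.8]
orientation: [[-0.157, -0.988, 0.001], [-0.988, 0.157, 0.002], [-0.002, -0.0, -1.0]]
contact_force: [-0.5, 1.2, -0.2]
grip_width: 0.2
```

{"api": "jog_arm", "payload": {"targets": [0, 0.025, 0, 0, 0, 0, 0, 0.025, 0, 0, 0, 0, 0, 0.015, 0, 0, 0, 0, 0, 0, 0, 0, 0, 0]}}

```text
time: 14.45
tcp_pos: [496.2, 69.5, 117.8]
orientation: [[-0.157, -0.988, 0.002], [-0.988, 0.157, 0.002], [-0.002, -0.001, -1.0]]
contact_force: [0.7, -0.8, -0.4]
grip_width: 0.5
```

```bash
python3 - <<'E'
from h import *
c=cam("wrist");ex=np.array([.988,-.1556,0]);ey=np.array([.1556,.988,0]);S=np.array([524.1,64.9,0])
fx=lambda P:np.c_[(P-S)@ex,(P-S)@ey].round(1)
print("tcp",fx(env.state()["tcp_pos"][None]))
p=S-28*ex;p[2]=55;plan(p,-98.95)
g=c["img"].max(2)
# profile along fixture x at y=22 in plane z=85 (plate) : brightness
xs=np.arange(-20,70,3.);uv=proj(c,[S+x*ex+22*ey+[0,0,85] for x in xs]).round().astype(int)
print([(int(x),int(g[v,u])) for x,(u,v) in zip(xs,uv) if 0<=v<400 and 0<=u<640])
save(c,"w5")
E
```

```text
tcp [[-27.6   0.2]]
tool shift mm [ 0.3  0.5 62.8] rotvec [-0.09  0.13 -0.11] q [  5. -14. 109.   0.  85. 104.] tcp [496.9  69.4 117.8] t 14.5
[(-20, 155), (-17, 154), (-14, 127), (-11, 158), (-8, 157), (-5, 156), (-2, 154), (1, 154), (4, 154), (7, 154), (10, 143), (13, 156), (16, 86), (19, 97), (22, 80), (25, 113), (28, 241), (31, 241), (34, 241), (37, 241), (40, 241), (43, 241), (46, 242), (49, 242), (52, 242), (55, 242), (58, 242), (61, 242), (64, 242), (67, 242)]
```

The plate measures x 16 to 24, which matches 71–72 mm of travel, and the TCP is at -27. Going down.

{"api": "jog_arm", "payload": {"targets": [0, 0.001, 0.025, 0, 0, 0, 0, 0, 0.025, 0, 0, 0, 0, 0, 0.01, 0, 0, 0, 0, 0, 0, 0, 0, 0], "fingers": 0}}

```text
time: 14.9
tcp_pos: [498.8, 69.3, 56.7]
orientation: [[-0.158, -0.987, 0.004], [-0.987, 0.158, 0.002], [-0.003, -0.004, -1.0]]
contact_force: [-0.8, 0.5, 1.0]
grip_width: 0.1
```

{"api": "jog_arm", "payload": {"targets": [0, -0.008, 0, 0, 0, 0, 0, -0.008, 0, 0, 0, 0, 0, -0.006, 0, 0, 0, 0]}}

```text
time: 15.2
tcp_pos: [523.5, 65.5, 59.1]
orientation: [[-0.158, -0.987, 0.006], [-0.987, 0.158, 0.002], [-0.003, -0.006, -1.0]]
contact_force: [-0.3, -0.1, -0.1]
grip_width: 0.5
```

{"api": "jog_arm", "payload": {"targets": [0, -0.004, 0.001, -0.3, 0, 0, 0, -0.004, 0.001, 0, 0, 0]}}

```text
time: 15.4
tcp_pos: [533.3, 64.0, 58.1]
orientation: [[-0.158, -0.987, 0.002], [-0.987, 0.158, 0.003], [-0.003, -0.002, -1.0]]
contact_force: [-0.5, -0.6, -0.1]
grip_width: 0.3
```

{"api": "jog_arm", "payload": {"targets": [0, -0.003, 0, 0, 0, 0, 0, -0.003, 0, 0, 0, 0]}}

```text
time: 15.6
tcp_pos: [540.0, 62.9, 58.1]
orientation: [[-0.158, -0.987, 0.002], [-0.987, 0.158, 0.003], [-0.003, -0.001, -1.0]]
contact_force: [-0.2, 0.1, 0.4]
grip_width: 0.4
```

```bash
cat > prof.py <<'E'
from h import *
ex=np.array([.988,-.1556,0]);ey=np.array([.1556,.988,0]);S=np.array([524.1,64.9,0])
def main():
    c=cam("wrist");g=c["img"].max(2);t=env.state()["tcp_pos"]-S;print("tcp",(t@ex).round(1),(t@ey).round(1),env.state()["contact_force"].round(1))
    for y,z,r in((24,85,(0,60)),(-24,85,(0,60)),(25,60,(85,140)),(-25,60,(85,140)),(0,100,(40,115))):
        xs=np.arange(*r,2.);uv=proj(c,[S+x*ex+y*ey+[0,0,z] for x in xs]).round().astype(int)
        print(y,z,[(int(x),int(g[v,u])) for x,(u,v) in zip(xs,uv) if 0<=v<400])
if __name__=="__main__": main()
E
python3 prof.py
```

```text
tcp 16.3 0.5 [-0.4  0.1  0. ]
24 85 [(0, 17), (2, 17), (4, 106), (6, 105), (8, 105), (10, 106), (12, 106), (14, 104), (16, 100), (18, 105), (20, 102), (22, 86), (24, 40), (26, 33), (28, 35), (30, 34), (32, 195), (34, 246), (36, 247), (38, 247), (40, 247), (42, 247), (44, 247), (46, 247), (48, 247), (50, 247), (52, 247), (54, 247), (56, 247), (58, 247)]
-24 85 [(0, 17), (2, 18), (4, 163), (6, 163), (8, 163), (10, 163), (12, 163), (14, 162), (16, 132), (18, 64), (20, 63), (22, 59), (24, 39), (26, 35), (28, 33), (30, 33), (32, 138), (34, 197), (36, 198), (38, 197), (40, 198), (42, 197), (44, 197), (46, 197), (48, 197), (50, 197), (52, 198), (54, 197), (56, 197), (58, 197)]
25 60 [(85, 189), (87, 190), (89, 191), (91, 191), (93, 191), (95, 191), (97, 192), (99, 193), (101, 192), (103, 192), (105, 193), (107, 193), (109, 194), (111, 194), (113, 101), (115, 128), (117, 146), (119, 159), (121, 99), (123, 101), (125, 48), (127, 39), (129, 39), (131, 86), (133, 102), (135, 104), (137, 101), (139, 100)]
-25 60 [(85, 191), (87, 191), (89, 191), (91, 191), (93, 192), (95, 193), (97, 193), (99, 248), (101, 248), (103, 190), (105, 191), (107, 191), (109, 192), (111, 193), (113, 116), (115, 103), (117, 105), (119, 104), (121, 162), (123, 162), (125, 39), (127, 38), (129, 38), (131, 92), (133, 103), (135, 106), (137, 103), (139, 103)]
0 100 [(40, 190), (42, 190), (44, 190), (46, 190), (48, 189), (50, 189), (52, 163), (54, 185), (56, 185), (58, 186), (60, 194), (62, 192), (64, 189), (66, 194), (68, 184), (70, 192), (72, 194), (74, 189), (76, 192), (78, 196), (80, 247), (82, 249), (84, 248), (86, 248), (88, 249), (90, 220), (92, 187), (94, 187), (96, 246), (98, 188), (100, 188), (102, 187), (104, 188), (106, 189), (108, 162), (110, 104), (112, 104), (114, 103)]
```

{"api": "jog_arm", "payload": {"targets": [0, -0.003, 0, 0, 0, 0, 0, -0.003, 0, 0, 0, 0]}}

```text
time: 15.85
tcp_pos: [546.4, 62.0, 58.2]
orientation: [[-0.158, -0.987, 0.002], [-0.987, 0.158, 0.003], [-0.004, -0.002, -1.0]]
contact_force: [-0.5, -0.2, -1.3]
grip_width: 0.4
```

```bash
sed -i 's/(24,85,(0,60)),(-24,85,(0,60)),(25,60,(85,140)),//; s/(85,140)/(107,135)/; s/,(0,100,(40,115))/,(24,85,(14,40))/' prof.py; python3 prof.py
```

```text
tcp 22.8 0.5 [-0.2 -0.7 -0.7]
-25 60 [(107, 195), (109, 193), (111, 192), (113, 145), (115, 105), (117, 106), (119, 106), (121, 124), (123, 163), (125, 148), (127, 39), (129, 41), (131, 91), (133, 104)]
24 85 [(14, 107), (16, 101), (18, 106), (20, 101), (22, 91), (24, 48), (26, 33), (28, 34), (30, 34), (32, 34), (34, 247), (36, 247), (38, 247)]
```

There's still no force with the TCP over the plate. The earlier scene pictures also show the finger ends well above the reported TCP, so the shut fingers must be clearing the plate's top. I'll back off and come in about 25 mm lower.

{"api": "jog_arm", "payload": {"targets": [0, 0.02, 0, 0, 0, 0, 0, 0.022, 0, 0, 0, 0, 0, 0, 0.012, 0, 0, 0, 0, 0, 0.012, 0, 0, 0, 0, 0, 0.003, 0, 0, 0]}}

```text
time: 16.4
tcp_pos: [505.0, 68.7, 29.8]
orientation: [[-0.158, -0.987, 0.003], [-0.987, 0.158, 0.003], [-0.004, -0.003, -1.0]]
contact_force: [1.1, -0.6, -0.2]
grip_width: 0.6
```

```bash
python3 - <<'E'
from h import *
import prof
prof.main()
c=cam("wrist");a=cam("scene");s=env.state();R=np.array(s["orientation"]);print(s["tcp_pos"],s["grip_width"])
# where do the finger ends appear in wrist view? project tcp and points 25 behind
print(proj(c,[s["tcp_pos"],s["tcp_pos"]-25*R[:,2]]).round())
g=c["img"].max(2);print([(r,int(g[r,312]),int(g[r,330])) for r in range(200,290,4)])
E
```

```text
tcp -19.4 0.7 [-0.2  0.4 -1.1]
-25 60 []
24 85 [(14, 102), (16, 59), (18, 63), (20, 61), (22, 56), (24, 32), (26, 32), (28, 213), (30, 245), (32, 245), (34, 245), (36, 245), (38, 245)]
[505.5872079   68.70290787  31.1442948 ] 0.1758254295080479
[[320. 233.]
 [320. 249.]]
[(200, 60, 63), (204, 140, 137), (208, 161, 157), (212, 161, 157), (216, 162, 159), (220, 160, 161), (224, 160, 155), (228, 159, 159), (232, 159, 159), (236, 159, 159), (240, 87, 87), (244, 88, 88), (248, 88, 87), (252, 88, 88), (256, 87, 87), (260, 87, 88), (264, 87, 88), (268, 88, 88), (272, 16, 17), (276, 17, 17), (280, 16, 16), (284, 18, 16), (288, 16, 16)]
```

{"api": "jog_arm", "payload": {"targets": [0, -0.008, 0, 0, 0, 0, 0, -0.007, 0, 0, 0, 0, 0, -0.005, 0, 0, 0, 0]}}

```text
time: 16.85
tcp_pos: [527.7, 65.2, 32.1]
orientation: [[-0.158, -0.987, 0.005], [-0.987, 0.158, 0.003], [-0.004, -0.005, -1.0]]
contact_force: [-0.9, 0.1, 0.3]
grip_width: 0.5
```

{"api": "jog_arm", "payload": {"targets": [0, -0.004, 0, 0, 0, 0, 0, -0.004, 0, 0, 0, 0]}}

```text
time: 17.05
tcp_pos: [536.6, 63.8, 32.2]
orientation: [[-0.159, -0.987, 0.005], [-0.987, 0.159, 0.004], [-0.004, -0.004, -1.0]]
contact_force: [-2.6, 0.3, 0.5]
grip_width: 0.7
```

{"api": "jog_arm", "payload": {"targets": [0, -0.003, 0, 0, 0, 0, 0, -0.002, 0, 0, 0, 0]}}

```text
time: 17.25
tcp_pos: [542.1, 62.9, 32.2]
orientation: [[-0.159, -0.987, 0.004], [-0.987, 0.159, 0.004], [-0.004, -0.003, -1.0]]
contact_force: [-1.9, 0.2, 0.9]
grip_width: 0.7
```

Contact on the plate at about 2 N, the carriage's sliding force. Pushing on to the stop.

{"api": "jog_arm", "payload": {"targets": [0, -0.003, 0, 0, 0, 0, 0, -0.002, 0, 0, 0, 0]}}

```text
time: 17.45
tcp_pos: [546.6, 62.2, 32.2]
orientation: [[-0.159, -0.987, 0.002], [-0.987, 0.159, 0.004], [-0.004, -0.001, -1.0]]
contact_force: [-25.0, 3.7, 15.7]
grip_width: 0.4
```

{"api": "jog_arm", "payload": {"targets": [0, -0.002, 0, 0, 0, 0, 0, -0.002, 0, 0, 0, 0]}}

```text
time: 17.65
tcp_pos: [546.1, 62.3, 32.3]
orientation: [[-0.158, -0.987, -0.009], [-0.987, 0.158, 0.005], [-0.003, 0.01, -1.0]]
contact_force: [-27.0, 3.0, 16.4]
grip_width: 0.6
```

{"api": "jog_arm", "payload": {"targets": [0, -0.002, 0, 0, 0, 0, 0, -0.002, 0, 0, 0, 0]}}

```text
time: 17.85
tcp_pos: [545.6, 62.3, 32.4]
orientation: [[-0.158, -0.987, -0.02], [-0.988, 0.157, 0.006], [-0.002, 0.021, -1.0]]
contact_force: [-25.8, 2.1, 15.2]
grip_width: 0.1
```

Force jumps to 25 N at about 85 mm of travel, close to the 86 mm measured to the stop. I back off and check the gap.

{"api": "jog_arm", "payload": {"targets": [0, 0.003, 0, 1.1, 0, 0, 0, 0.02, 0, 0, 0, 0, 0, 0.02, 0, 0, 0, 0, 0, 0, -0.03, 0, 0, 0, 0, 0, -0.04, 0, 0, 0]}}

```text
time: 18.35
tcp_pos: [499.2, 68.8, 98.8]
orientation: [[-0.158, -0.987, -0.007], [-0.988, 0.158, 0.001], [-0.0, 0.007, -1.0]]
contact_force: [0.1, -1.0, -0.2]
grip_width: 0.8
```

{"api": "jog_arm", "payload": {"targets": [0, 0, -0.04, 0, 0, 0, 0, 0, -0.04, 0, 0, 0, 0, 0, -0.04, 0, 0, 0, 0, 0, -0.02, 0, 0, 0, 0, 0, 0, 0, 0, 0]}}

```text
time: 18.85
tcp_pos: [500.8, 68.4, 250.0]
orientation: [[-0.158, -0.987, 0.005], [-0.988, 0.158, 0.001], [-0.002, -0.005, -1.0]]
contact_force: [-0.0, 0.3, -0.5]
grip_width: 0.2
```

```bash
python3 - <<'E'
from h import *
from prof import S,ex,ey
s=env.state();print(s["tcp_pos"],s["contact_force"].round(1),((s["tcp_pos"]-S)@ex).round(1))
c=cam("wrist");a=cam("scene");b=cam("side")
g=c["img"].max(2)
for y,z in((-28,60),(-33,60),(0,100),(25,85)):
    xs=np.arange(15,160,2.5);uv=proj(c,[S+x*ex+y*ey+[0,0,z] for x in xs]).round().astype(int)
    print(y,z,[(int(x),int(g[v,u])) for x,(u,v) in zip(xs,uv) if 0<=v<400 and 0<=u<640])
o=np.zeros((600,800,3),np.uint8)
o[:300,:400]=cv2.resize(c["img"][0:300,120:520],(400,300))
o[:,400:]=cv2.resize(a["img"][165:285,290:370],(400,600),interpolation=cv2.INTER_CUBIC)
o[300:,:400]=cv2.resize(b["img"][105:225,250:370],(400,300),interpolation=cv2.INTER_CUBIC)
cv2.imwrite("pics/home.png",o)
E
```

```text
[500.75246112  68.43342816 250.01203089] [-0.   0.3 -0.5] -23.6
-28 60 [(15, 147), (17, 148), (20, 148), (22, 149), (25, 148), (27, 148), (30, 84), (32, 94), (35, 90), (37, 75), (40, 176), (42, 176), (45, 217), (47, 241), (50, 241), (52, 240), (55, 241), (57, 240), (60, 240), (62, 241), (65, 241), (67, 241), (70, 241), (72, 180), (75, 181), (77, 180), (80, 180), (82, 180), (85, 180), (87, 181), (90, 180), (92, 180), (95, 181), (97, 181), (100, 180), (102, 180), (105, 180), (107, 179), (110, 180), (112, 179), (115, 179), (117, 178), (120, 178), (122, 178), (125, 179), (127, 240), (130, 57), (132, 92), (135, 95), (137, 91), (140, 93), (142, 93), (145, 92), (147, 92), (150, 80), (152, 143), (155, 184), (157, 192)]
-33 60 [(15, 149), (17, 149), (20, 149), (22, 147), (25, 147), (27, 146), (30, 149), (32, 131), (35, 111), (37, 84), (40, 176), (42, 177), (45, 240), (47, 240), (50, 240), (52, 240), (55, 240), (57, 240), (60, 240), (62, 240), (65, 240), (67, 240), (70, 240), (72, 218), (75, 178), (77, 178), (80, 176), (82, 177), (85, 178), (87, 177), (90, 177), (92, 178), (95, 175), (97, 175)
[... 846 characters left out ...]
, 80), (142, 145), (145, 180), (147, 200), (150, 204)]
25 85 [(15, 153), (17, 152), (20, 151), (22, 124), (25, 136), (27, 122), (30, 121), (32, 87), (35, 91), (37, 87), (40, 181), (42, 239), (45, 239), (47, 238), (50, 238), (52, 238), (55, 238), (57, 238), (60, 238), (62, 238), (65, 238), (67, 239), (70, 239), (72, 239), (75, 172), (77, 172), (80, 172), (82, 172), (85, 172), (87, 173), (90, 172), (92, 174), (95, 174), (97, 173), (100, 174), (102, 174), (105, 174), (107, 175), (110, 175), (112, 176), (115, 177), (117, 240), (120, 239), (122, 239), (125, 57), (127, 89), (130, 92), (132, 90), (135, 91), (137, 92), (140, 90), (142, 93), (145, 132), (147, 126), (150, 201), (152, 204), (155, 208)]
```

View pics/home.png

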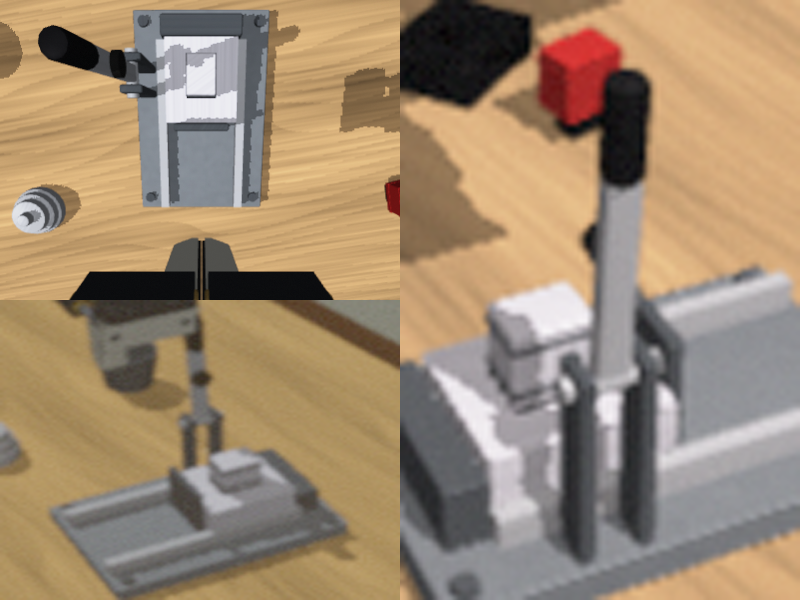

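The carriage's rear edge meets the stop with no gap, and the module is flush. Next I take the fingers high around to the +y side of the upright clamp arm.

{"api": "jog_arm", "payload": {"targets": [-0.045, 0, 0, -0.3, 0, 0, -0.045, -0.005, 0, 0, 0, 0, -0.035, -0.03, 0, 0, 0, 0, 0, -0.04, 0, 0, 0, 0, 0, -0.033, 0, 0, 0, 0], "fingers": 0}}

```text
time: 19.5
tcp_pos: [625.7, 178.8, 236.4]
orientation: [[-0.158, -0.987, -0.013], [-0.987, 0.158, -0.0], [0.002, 0.013, -1.0]]
contact_force: [0.2, -0.2, 1.1]
grip_width: 0.6
```

```bash
cat > pos.py <<'E'
from h import *
from prof import S,ex,ey
import sys
x,y,z=map(float,sys.argv[1:4]);p=S+x*ex+y*ey;p[2]=z
s=env.state();t=s["tcp_pos"]-S;print("fix",(t@ex).round(1),(t@ey).round(1),t[2].round(1),s["contact_force"].round(1));plan(p,-98.95)
E
python3 pos.py 85 125 212
python3 - <<'E'
from h import *
from prof import S,ex,ey
# arm tip measured now in scene+side: dark grip blob above
a=cam("scene");b=cam("side")
fx=lambda P:((P-S)@ex,(P-S)@ey,P[2])
print(proj(a,[S+85*ex+70*ey+[0,0,260]]),proj(b,[S+85*ex+70*ey+[0,0,260]]))
P,e=tri(a,(290+(627-400)*.2,165+72*.2),b,(250+197*.3,105+5*.4));print(np.round(fx(P),1),e)
print("hinge mid scene z112",np.round(fx(onz(a,[(290+(612-400)*.2,165+375*.2)],112)[0]),1))
E
```

```text
fix 82.7 128.4 236.4 [ 0.2 -0.2  1.1]
tool shift mm [ 3.3 -2.7 24.4] rotvec [ 0.74 -0.13 -0.12] q [ 14.   4.  81.   0.  96. 113.] tcp [625.7 178.8 236.4] t 19.5
[[334.45766439 177.52293451]] [[307.84837064 111.98619596]]
[ 93.4  84.3 266. ] 5.481698883384085
hinge mid scene z112 [ 86.6  68.3 112. ]
```

{"api": "jog_arm", "payload": {"targets": [0.0033, -0.0027, 0.012, 0.7, 0, 0, 0.01, 0, 0.012, 0, 0, 0, 0.012, 0, 0, 0, 0, 0, 0.01, 0, 0, 0, 0, 0]}}

```text
time: 20.0
tcp_pos: [621.1, 140.7, 203.9]
orientation: [[-0.159, -0.987, -0.011], [-0.987, 0.159, -0.004], [0.006, 0.01, -1.0]]
contact_force: [0.7, 1.5, 1.2]
grip_width: 0.3
```

```bash
python3 pos.py 86 87 212
```

```text
fix 84.0 89.9 203.9 [0.7 1.5 1.2]
tool shift mm [ 3.  -2.  -8.1] rotvec [ 0.57 -0.33 -0.19] q [ 11.   2.  86.  -0.  93. 110.] tcp [621.1 140.7 203.9] t 20.0
```

{"api": "jog_arm", "payload": {"targets": [0.012, -0.002, -0.005, 0.5, -0.3, 0, 0.012, 0, -0.002, 0, 0, 0, 0.012, 0, 0, 0, 0, 0, 0.008, 0, 0, 0, 0, 0]}}

```text
time: 20.4
tcp_pos: [615.0, 92.2, 213.8]
orientation: [[-0.16, -0.987, 0.002], [-0.987, 0.16, 0.0], [-0.001, -0.002, -1.0]]
contact_force: [0.0, 0.6, -0.1]
grip_width: 0.2
```

```bash
python3 pos.py 86 5 189
```

```text
fix 85.6 41.1 213.8 [ 0.   0.6 -0.1]
tool shift mm [36.1 -0.6 24.8] rotvec [-0.11  0.05 -0.25] q [  6.  -0.  88.   0.  93. 105.] tcp [615.   92.2 213.8] t 20.4
```

{"api": "jog_arm", "payload": {"targets": [0.013, 0, 0.005, 0, 0, 0, 0.012, 0, 0.006, 0, 0, 0, 0.01, 0, 0.008, 0, 0, 0]}}

```text
time: 20.7
tcp_pos: [609.4, 54.5, 195.1]
orientation: [[-0.16, -0.987, 0.005], [-0.987, 0.16, 0.001], [-0.001, -0.004, -1.0]]
contact_force: [1.0, 0.1, 1.0]
grip_width: 0.4
```

```bash
python3 pos.py 86 -28 158
```

```text
fix 85.9 3.0 195.1 [1.  0.1 1. ]
tool shift mm [31.1 -0.1 37.1] rotvec [-0.25  0.07 -0.26] q [  3.  -1.  90.   0.  91. 102.] tcp [609.4  54.5 195.1] t 20.7
```

```bash
python3 - <<'E'
from h import *
from prof import S,ex,ey
a=cam("scene");b=cam("side");c=cam("wrist")
for th in (95,80,65,55,50,45,40):
    t=np.radians(th);P=[S+86*ex+(66-r*np.cos(t))*ey+[0,0,112+r*np.sin(t)] for r in (60,80,125)]
    print(th,[(n,[(f["img"][min(399,int(v)),int(u)].tolist()) for u,v in proj(f,P)]) for n,f in(("sc",a),("wr",c))], proj(c,P[2:]).round())
E
```

```text
95 [('sc', [[129, 180, 222], [136, 188, 229], [119, 164, 205]]), ('wr', [[114, 165, 202], [120, 173, 211], [125, 180, 219]])] [[175. 263.]]
80 [('sc', [[140, 193, 232], [136, 187, 228], [42, 44, 177]]), ('wr', [[105, 97, 91], [124, 179, 217], [125, 179, 218]])] [[240. 261.]]
65 [('sc', [[226, 224, 226], [212, 216, 223], [23, 24, 72]]), ('wr', [[191, 184, 180], [160, 151, 143], [81, 85, 86]])] [[301. 253.]]
55 [('sc', [[227, 224, 227], [226, 224, 226], [58, 60, 62]]), ('wr', [[189, 183, 180], [190, 184, 180], [81, 85, 86]])] [[335. 245.]]
50 [('sc', [[227, 224, 227], [227, 224, 227], [23, 22, 24]]), ('wr', [[188, 181, 178], [190, 184, 181], [9, 9, 9]])] [[349. 240.]]
45 [('sc', [[225, 221, 224], [224, 221, 223], [11, 12, 11]]), ('wr', [[143, 138, 135], [79, 76, 74], [70, 67, 65]])] [[361. 236.]]
40 [('sc', [[213, 209, 212], [159, 156, 160], [91, 125, 156]]), ('wr', [[75, 72, 70], [171, 162, 162], [99, 93, 88]])] [[371. 231.]]
```

The clamp arm is at about 50° and following. Continuing along the arc.

{"api": "jog_arm", "payload": {"targets": [0.011, 0, 0.009, 0, 0, 0, 0.01, 0, 0.011, 0, 0, 0, 0.008, 0, 0.012, 0, 0, 0]}}

```text
time: 21.15
tcp_pos: [605.0, 25.8, 161.6]
orientation: [[-0.159, -0.987, 0.005], [-0.987, 0.159, 0.001], [-0.002, -0.005, -1.0]]
contact_force: [-0.1, -0.6, -0.6]
grip_width: 0.4
```

```bash
python3 pos.py 86 -48 122
```

```text
fix 86.1 -26.1 161.6 [-0.1 -0.6 -0.6]
tool shift mm [22.   0.1 39.6] rotvec [-0.27  0.09 -0.19] q [ 0. -2. 94.  0. 88. 99.] tcp [605.   25.8 161.6] t 21.15
```

{"api": "jog_arm", "payload": {"targets": [0.008, 0, 0.012, -0.2, 0, 0, 0.006, 0, 0.012, 0, 0, 0, 0.005, 0, 0.012, 0, 0, 0]}}

```text
time: 21.45
tcp_pos: [601.3, 4.8, 121.4]
orientation: [[-0.159, -0.987, -0.0], [-0.987, 0.159, 0.001], [-0.001, 0.0, -1.0]]
contact_force: [0.5, -0.6, -0.6]
grip_width: 0.0
```

```bash
python3 pos.py 86 -56 96
```

```text
fix 85.6 -47.4 121.4 [ 0.5 -0.6 -0.6]
tool shift mm [ 8.7 -0.5 25.3] rotvec [ 0.02  0.07 -0.22] q [-2. -1. 97.  0. 84. 97.] tcp [601.3   4.8 121.4] t 21.45
```

{"api": "jog_arm", "payload": {"targets": [0.003, 0, 0.007, 0, 0, 0, 0.002, 0, 0.006, 0, 0, 0, 0.001, 0, 0.005, 0, 0, 0]}}

```text
time: 21.75
tcp_pos: [599.5, -2.0, 100.0]
orientation: [[-0.16, -0.987, -0.002], [-0.987, 0.16, 0.002], [-0.001, 0.003, -1.0]]
contact_force: [0.4, 0.3, 0.6]
grip_width: 0.5
```

{"api": "jog_arm", "payload": {"targets": [0, 0, 0.003, 0, 0, 0, 0, 0, 0.003, 0, 0, 0]}}

```text
time: 21.95
tcp_pos: [599.6, -1.9, 93.5]
orientation: [[-0.16, -0.987, -0.002], [-0.987, 0.16, 0.002], [-0.001, 0.002, -1.0]]
contact_force: [-0.4, 0.3, 0.4]
grip_width: 0.6
```

{"api": "jog_arm", "payload": {"targets": [0, 0, 0.002, 0, 0, 0, 0, 0, 0.002, 0, 0, 0]}}

```text
time: 22.15
tcp_pos: [600.0, -1.7, 90.0]
orientation: [[-0.159, -0.987, -0.001], [-0.987, 0.159, 0.001], [-0.001, 0.001, -1.0]]
contact_force: [-5.3, -1.2, 18.1]
grip_width: 0.7
```

```bash
cat > ang.py <<'E'
from h import *
from prof import S,ex,ey
a=cam("scene");b=cam("side");c=cam("wrist");print(env.state()["contact_force"].round(1),env.state()["tcp_pos"].round(1))
for th in (20,15,10,5,2,0,-3):
    t=np.radians(th);P=[S+86*ex+(66-r*np.cos(t))*ey+[0,0,112+r*np.sin(t)] for r in (85,95,110,140)]
    print(th,[(n,[int(f["img"][min(399,int(v)),int(u)].max()) for u,v in proj(f,P)]) for n,f in(("sc",a),("sd",b),("wr",c))])
E
python3 ang.py
```

```text
[-2.7 -0.8  5.5] [599.9  -1.7  90.3]
20 [('sc', [234, 153, 142, 115]), ('sd', [174, 154, 114, 107]), ('wr', [189, 16, 17, 16])]
15 [('sc', [227, 144, 140, 122]), ('sd', [176, 155, 113, 128]), ('wr', [242, 247, 92, 17])]
10 [('sc', [214, 168, 142, 126]), ('sd', [168, 130, 116, 126]), ('wr', [231, 226, 92, 127])]
5 [('sc', [217, 170, 41, 122]), ('sd', [173, 131, 116, 70]), ('wr', [231, 230, 92, 19])]
2 [('sc', [216, 216, 26, 126]), ('sd', [176, 129, 119, 59]), ('wr', [232, 230, 93, 20])]
0 [('sc', [217, 216, 21, 122]), ('sd', [173, 136, 117, 62]), ('wr', [231, 229, 93, 18])]
-3 [('sc', [215, 214, 166, 92]), ('sd', [168, 131, 110, 62]), ('wr', [230, 229, 79, 14])]
```

18 N upward at TCP z = 90, and the arm's pixels fit 0–2°. One more light press, then retreat straight up.

{"api": "jog_arm", "payload": {"targets": [0, 0, 0.002, 0, 0, 0, 0, 0, 0.002, 0, 0, 0]}}

```text
time: 22.5
tcp_pos: [600.3, -1.7, 89.9]
orientation: [[-0.159, -0.987, 0.001], [-0.987, 0.159, 0.001], [-0.001, -0.001, -1.0]]
contact_force: [-12.7, -0.7, 21.4]
grip_width: 0.4
```

{"api": "jog_arm", "payload": {"targets": [0, 0, -0.005, 0, 0, 0, 0, 0, -0.03, 0, 0, 0, 0, 0, -0.04, 0, 0, 0, 0, 0, -0.04, 0, 0, 0, 0, 0, -0.04, 0, 0, 0]}}

```text
time: 23.0
tcp_pos: [598.2, -1.2, 245.3]
orientation: [[-0.158, -0.987, -0.007], [-0.987, 0.158, 0.001], [-0.0, 0.007, -1.0]]
contact_force: [-0.1, 0.1, -0.5]
grip_width: 0.4
```

{"api": "jog_arm", "payload": {"targets": [0, 0.04, -0.02, 0, 0, 0, 0, 0.04, -0.01, 0, 0, 0, 0, 0.04, 0, 0, 0, 0, 0, 0.02, 0, 0, 0, 0, 0, 0, 0, 0, 0, 0]}}

```text
time: 23.5
tcp_pos: [457.6, 21.9, 284.8]
orientation: [[-0.158, -0.987, 0.004], [-0.987, 0.158, 0.001], [-0.002, -0.004, -1.0]]
contact_force: [0.2, -0.8, -0.0]
grip_width: 0.4
```

```bash
python3 ang.py; python3 - <<'E'
from h import *
from prof import S,ex,ey
c=cam("wrist");a=cam("scene");g=c["img"].max(2)
for y,z in((-33,60),(22,85),(-33,60)):
    xs=np.arange(25,160,2.5);uv=proj(c,[S+x*ex+y*ey+[0,0,z] for x in xs]).round().astype(int)
    print(y,z,[(int(x),int(g[v,u])) for x,(u,v) in zip(xs,uv) if 0<=v<400 and 0<=u<640])
# arm end: dark grip blob in wrist, at z=112
m=((c["img"].max(2)<60)*255).astype(np.uint8);m[260:]=0
for k in cv2.findContours(m,0,1)[0]:
    if cv2.contourArea(k)>150:
        r=cv2.minAreaRect(k);P=onz(c,[r[0]],112)[0]-S;B=onz(c,cv2.boxPoints(r),112);print("dark",np.round(r[0]),((P@ex).round(1),(P@ey).round(1)),"sizes",np.linalg.norm(B[1]-B[0]).round(1),np.linalg.norm(B[2]-B[1]).round(1))
E
```

```text
[ 1.3  0.3 -0.4] [459.5  21.5 283.6]
20 [('sc', [229, 225, 220, 221]), ('sd', [174, 175, 180, 113]), ('wr', [216, 200, 160, 96])]
15 [('sc', [220, 229, 227, 215]), ('sd', [168, 168, 160, 97]), ('wr', [213, 216, 40, 13])]
10 [('sc', [211, 165, 170, 151]), ('sd', [163, 169, 173, 154]), ('wr', [213, 216, 22, 19])]
5 [('sc', [209, 186, 33, 207]), ('sd', [169, 168, 134, 72]), ('wr', [216, 216, 25, 23])]
2 [('sc', [209, 208, 33, 33]), ('sd', [168, 166, 66, 66]), ('wr', [216, 216, 26, 25])]
0 [('sc', [207, 208, 31, 28]), ('sd', [168, 166, 61, 70]), ('wr', [216, 216, 24, 24])]
-3 [('sc', [206, 207, 194, 19]), ('sd', [163, 149, 62, 68]), ('wr', [216, 216, 23, 24])]
-33 60 [(25, 149), (27, 148), (30, 132), (32, 74), (35, 75), (37, 86), (40, 167), (42, 180), (45, 241), (47, 241), (50, 241), (52, 240), (55, 240), (57, 240), (60, 240), (62, 240), (65, 240), (67, 239), (70, 239), (72, 214), (75, 196), (77, 176), (80, 176), (82, 176), (85, 141), (87, 153), (90, 214), (92, 217), (95, 217), (97, 217), (100, 217), (102, 221), (105, 166), (107, 175), (110, 176), (112, 175), (115, 175), (117, 238), (120
[... 818 characters left out ...]
 (80, 176), (82, 176), (85, 141), (87, 153), (90, 214), (92, 217), (95, 217), (97, 217), (100, 217), (102, 221), (105, 166), (107, 175), (110, 176), (112, 175), (115, 175), (117, 238), (120, 238), (122, 239), (125, 238), (127, 238), (130, 78), (132, 92), (135, 95), (137, 91)]
dark [614. 149.] (np.float64(-24.6), np.float64(-380.5)) sizes 25.0 9.7
dark [543. 135.] (np.float64(-8.8), np.float64(-297.4)) sizes 59.5 72.4
dark [224.  64.] (np.float64(64.6), np.float64(47.9)) sizes 12.2 28.9
dark [327.  42.] (np.float64(85.5), np.float64(-59.8)) sizes 42.7 16.8
dark [50. 31.] (np.float64(97.2), np.float64(222.5)) sizes 56.4 50.0
dark [20. 28.] (np.float64(100.8), np.float64(252.2)) sizes 40.1 51.9
```

The grip's centre measures y = -59.8 (expected -59.5 when level) and both fixed views fit 0–2°. The carriage is still against the stop and the robot is clear, so I hand in.

```bash
python3 -c "
from cell import env
print(env.state()['time'],env.hand_in())"
```

```text
the job is handed in; nothing more can be done
23.75 None
```

The job is handed in at 23.75 s: the module is plugged into the socket, the carriage is home and the clamp is down, done in that order.

**Last checks:**
- **Module:** it sat flush on the carriage top after plugging, and was still flush when the carriage was home.
- **Carriage:** the force jumped to about 25 N at roughly 85 mm of travel, and the last images show no gap to the stop.
- **Clamp:** the grip centre measured 59.8 mm to the fixture's -y (59 expected when level). Both fixed cameras fit an arm angle of 0–2°. The last press was about 21 N.
- **Robot:** it ended well clear, with forces near zero.

**What went wrong or disagreed:**
- **First grasp:** it drifted high, so I reopened the fingers and took the module again lower down.
- **First push:** the shut fingers cleared the top of the push plate, because the finger ends are about 25–30 mm above the reported TCP. For about 70 mm the carriage was moved by pushing gently (about 3 N) on the plugged module. I then lifted out and finished the last 15 mm or so on the plate, set lower.
- **Not checked:** I had used all 12 pictures by the time the carriage was home, so the clamp was checked by pixel measurements only. I did not check afterwards that the weights, screwdriver and cup were unmoved, but no move was made at them.

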